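# Turn the orange divider of the work-instruction binder

## Task

The work-instruction binder lies open on the bench with the orange divider on top of its right-hand pile. Put the fingertips under the orange tab, turn that one divider over the rings to the left at an easy pace, press it down flat on the left-hand pile with the fingertips, and then take the hand clear. Do not pinch the divider, press only lightly, leave the green and blue dividers lying and do not disturb the things standing around.

Things in the scene. Friction and masses are not known exactly. Their poses are not given: they have to be found in the camera images.
- binder: open black A5 ring binder that does not slide or lift; origin at the underside of its spine's middle, on the bench. x runs along the spine away from the robot, y to the left, z up. Covers 232 mm along x, 3 mm thick, reach y = +-233 mm. A sheet pile on each side: 20 to 168 mm from the spine's middle line, x = +-106 mm, top at z = 42 mm
- ring_axis (a point): mid-point of the rings' axis, 50 mm above the binder's origin; axes as the binder's. The dividers turn about the line through it parallel to x. Two steel rings, circles of 38 mm radius in the y-z plane at x = +-40 mm; they top out 90 mm above the bench
- orange_leaf (a joint): turn of the orange divider about the rings' axis, rad: 0 = flat on the right-hand (-y) pile, 1.57 = straight up, 3.14 = flat on the left-hand (+y) pile. Rigid, 3 mm thick, 65 to 110 g, x = +-105 mm, from 20 to 168 mm off the axis. Stiff to turn (0.065 N m): near upright it stays where left, lower it stays or slowly sinks. Flat is a firm stop
- orange_tab (a point): centre of the orange divider's tab, 60 mm long (x) and 3 mm thick, at the middle of its free edge; it sticks out from 168 to 190 mm off the rings' axis. At the start it overhangs the pile's side, its underside 48.5 mm above the bench, 45 mm free above the cover
- green_leaf (a joint): turn of the green divider, next below the orange one, rad: 0 = lying on the right-hand pile, grows as it is lifted. Same size, 4.8 mm lower; its own tab is centred at x = -69 mm in the binder's frame (nearer the robot). It must stay down
- blue_leaf (a joint): turn of the blue divider on top of the left-hand pile, rad: 0 = lying there, grows as it is lifted. Same size, mid-plane 45 mm above the bench, its tab centred at x = +69 mm. It must stay down; the orange one ends on top of it
- carton_mid (a point): middle of a loose small white carton, 90 x 62 x 45 mm, standing on the bench; leave it alone
- tape_mid (a point): middle of a loose roll of brown parcel tape lying flat, 96 mm across, 48 mm high; leave it alone
- adapter_mid (a point): middle of a loose black power adapter, 105 x 48 x 31 mm; leave it alone

How it is judged:
By the outcome, as a careful person would: the job done as asked, in the order asked, and still so for the second after the job is handed in, with the robot touching nothing.
It also fails if it takes over 45 s, if anything falls off the work surface, if the arm or the gripper's body presses on something with over 40 N, if the wrist force passes 120 N, or if a joint passes its speed limit or range.

## Robot

A 6-joint arm with a two-finger parallel gripper is mounted at the origin on the work surface. World frame = base frame: x ahead of the robot, y to its left, z up, the work surface at z = 0. Lengths are in m, angles in rad, forces in N, time in s.
With the tool pointing down it reaches from about 0.4 to 0.825 m from the base axis. Payload 7 kg.
Tool frame: the origin (TCP) lies midway between the tips of the shut fingers; the grasp point (between the pads) lies hold_point_z behind it (hold_point_z is the distance from the TCP to the grasp point, in m); z points along the fingers, y is the line along which they close (so a half turn about z gives the same grasp; the last joint's range is limited). The gripper opens to 88 mm and grips with 3 to 60 N. Pads are 19 mm wide; open, the fingers measure 130 mm over their backs; the gripper's body (78 mm by 193 mm) begins 47 mm behind the grasp point.
Start: joints at [-0.826, 0.359, 0.012, 0, -1.224, -0.288], TCP at [0.298, -0.606, 0.227] pointing down, gripper open.
Joint ranges: [-3.07, 3.07], [-1.43, 2.12], [-1.02, 1.25], [-3.03, 1.67], [-3.05, -0], [-3.03, 3.03]. Speed limits (rad/s): [2.39, 2.39, 3.01, 3.14, 3.14, 3.14].

## Interface

Orientations are given as [roll, pitch, yaw] about the fixed x, y, z axes, in that order (R = Rz(yaw) Ry(pitch) Rx(roll)).
In Python, from station import * gives the robot as it stands.
- The arm moves only by the tool apply_moves, never from a script. Its argument "steps" is a list of rows, each an object with "translation": the shift along the world's x, y, z scaled (see below), a list of three; "rotation": the turn, a rotation vector about the world's x, y, z scaled (see below), a list of three. A call has exactly 10 rows; each row is the pose to reach, as a shift and turn from the pose commanded when the call began; what a row does not reach only later rows make up. The controller multiplies each number of a shift by 250 mm and each number of a turn by 30 degrees. A row lasts 1/12 s, in which the tool goes at most 41.7 mm and 7.16 degrees, less where a joint would pass 70% of its speed; a pose out of reach is approached as far as the arm can. A call with a number of a shift or a turn outside -1 to 1 is refused whole. A call with a gripper value outside its range is refused whole. "jaw" is the closure, from -1 (fully open) to 1 (shut), so that 0 is half open, set as the call begins (left out, the last holds). The fingers move at their own pace and stop on an object; "newtons" is the grip in N (left out, the last holds). Time passes only in rows, so rows that repeat a pose let the fingers close, or fill a call up. It gives the time, the measured TCP pose, the force, the opening and the grip force at its end, in the units of the state.
- get_state(): the state, without advancing time (a new reading comes with each control period).
- grab_frame(name): name is "scene" or "side" or "wrist"; returns the picture (384x512x3 uint8, blue, green, red); there is no depth.
- camera_model(name): a dict with "fx", "fy", "cx", "cy" (pixels), "xyz" and "rotation" of the camera in the world. Camera axes: x right, y down, z forward; pixel columns grow to the right and rows downward; lengths in m; the calibration is good to about 2 mm. The wrist camera is an equidistant fisheye: a pixel r from the principal point sees the ray r / f radians off the axis. A picture is of the moment at which its call begins: read the wrist's pose just before it. camera_model takes no time and is no camera call; for the wrist camera it gives the pose at the moment of the call.
- job_done(): hands the job in; it is judged then, once.
The state is a dict: "t": time; "q": joint angles; "qd": joint speeds; "joint_efforts": joint torques, N m; "eef_pos": TCP position; "ee_rot": TCP orientation; "force": force on the tool from outside, world axes, zero at the start; "moment": the same for the moment, N m; "width": finger opening in m; "gripper_force": force on a finger pad.
Only numpy, scipy, OpenCV 4.12 (cv2) and the standard library are available. Lean on these libraries where they do the work, as an engineer would, in place of code of your own. Each camera call takes 0.05 s, during which the arm holds its last target. There are 200 camera calls.

## Working session

There is one attempt and no reset: what is moved stays moved. The work goes in short steps, Python scripts to look and compute and a tool call to move; the robot and the scene stay as the last step left them, time stands still between calls to the robot, and variables do not carry over. Pictures are saved under pics/ and viewed, at most 10 in all, crops included, and the job is handed in when it is done.

Besides the shell and the picture viewer there is one more tool, called by a JSON object that holds its "name" and its "arguments". apply_moves: Moves the arm, as the interface text tells. Shifts and turns lie within -1 to 1; 1 stands for 250 mm of shift or 30 degrees of turn. Its arguments: {"type":"object","properties":{"steps":{"type":"array"},"jaw":{"type":"number"},"newtons":{"type":"number"}},"required":["steps"]}

```bash
mkdir -p pics; ls; python3 - <<'E'
from station import *
import cv2
s=get_state();print({k:s[k] for k in('t','eef_pos','ee_rot','force','width')})
for n in('scene','side'):
    cv2.imwrite(f'pics/{n}0.png',grab_frame(n));print(n,camera_model(n))
E
```

```text
pics
{'t': 0.0, 'eef_pos': array([ 0.29748121, -0.60537487,  0.22563097]), 'ee_rot': array([ 3.13995604e+00, -1.33051121e-04, -2.68496065e+00]), 'force': array([0.04560242, 0.25823694, 0.06627449]), 'width': 0.08702771533390308}
scene {'fx': 409.9010753775234, 'fy': 409.9010753775234, 'cx': 254.07918118924044, 'cy': 188.160274332243, 'xyz': array([0.94814083, 0.75106342, 0.75964216]), 'rotation': array([-2.28859879,  0.01758921,  2.56820308])}
side {'fx': 410.77932883423784, 'fy': 410.77932883423784, 'cx': 262.21207544539465, 'cy': 195.5040674355742, 'xyz': array([0.0074098 , 0.69915907, 1.02087024]), 'rotation': array([-2.43719578, -0.0160716 , -2.38938854])}
```

View pics/scene0.png

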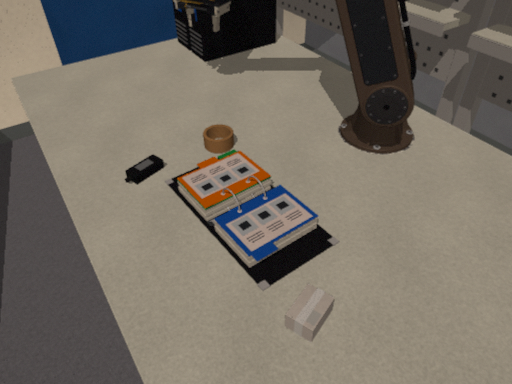

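View pics/side0.png

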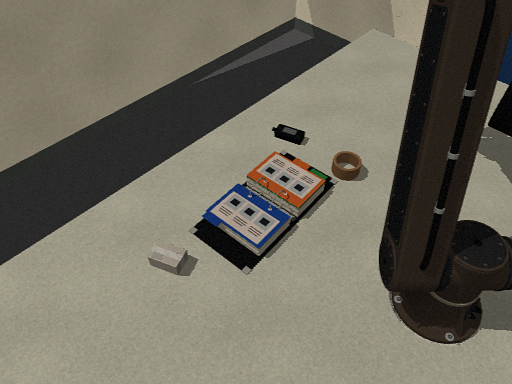

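The scene view shows the orange leaf at about (225,180) with its tab near (207,162), and the tape at (218,138) close by. The carton is at (310,310) and the adapter at (145,168). I'll enlarge both views to pick corners.

```bash
python3 - <<'E'
import cv2
a=cv2.imread('pics/scene0.png')[115:295,115:345];b=cv2.imread('pics/side0.png')[115:275,185:375]
cv2.imwrite('pics/sc.png',cv2.resize(a,None,fx=3.3,fy=3.3,interpolation=cv2.INTER_CUBIC))
cv2.imwrite('pics/sd.png',cv2.resize(b,None,fx=3.7,fy=3.7,interpolation=cv2.INTER_CUBIC))
E
```

```text
(no output)
```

View pics/sc.png

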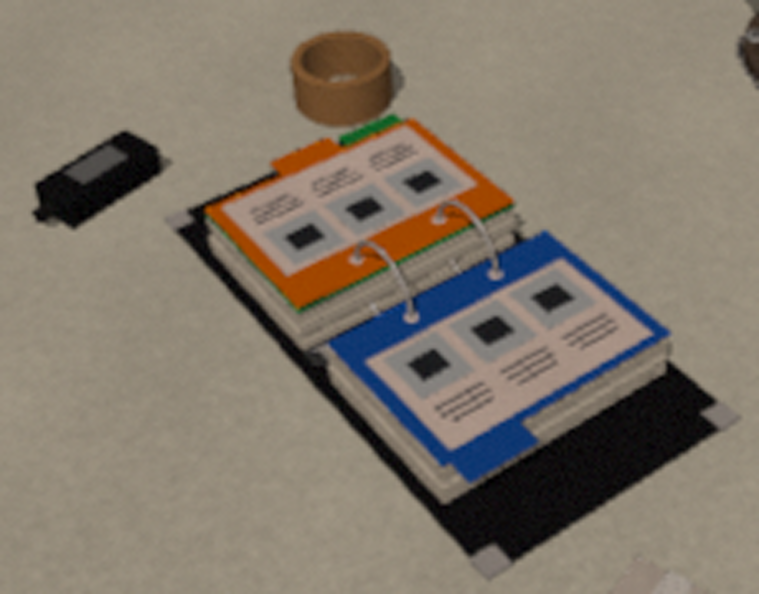

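View pics/sd.png

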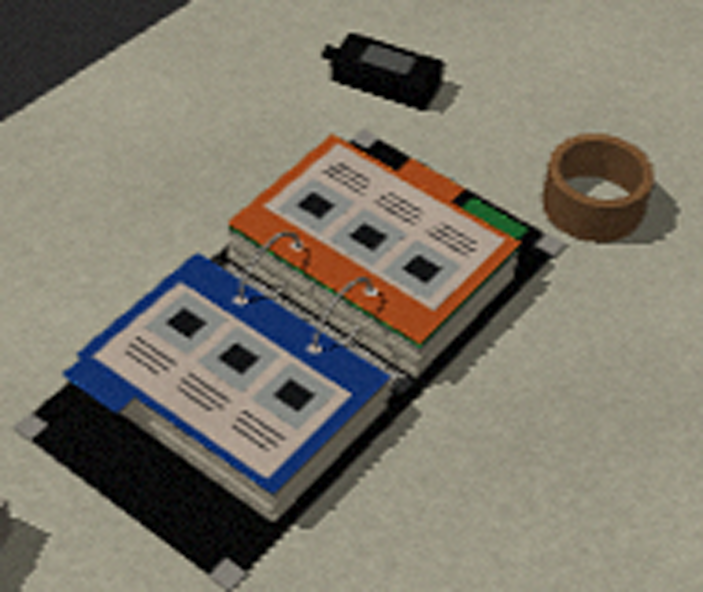

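```bash
cat > h.py <<'E'
from station import *
import numpy as np
from scipy.spatial.transform import Rotation as R
from scipy.optimize import least_squares
def proj(n,P):
    c=camera_model(n); r=R.from_euler('xyz',c['rotation']).as_matrix()
    p=(np.asarray(P)-c['xyz'])@r
    return np.c_[c['cx']+c['fx']*p[:,0]/p[:,2],c['cy']+c['fy']*p[:,1]/p[:,2]]
def ray(n,uv,z):
    c=camera_model(n); r=R.from_euler('xyz',c['rotation']).as_matrix()
    d=r@[(uv[0]-c['cx'])/c['fx'],(uv[1]-c['cy'])/c['fy'],1]
    return c['xyz']+d*(z-c['xyz'][2])/d[2]
def w(b,P):
    P=np.atleast_2d(P);c,s=np.cos(b[2]),np.sin(b[2])
    return np.c_[b[0]+c*P[:,0]-s*P[:,1],b[1]+s*P[:,0]+c*P[:,1],P[:,2]]
E
python3 - <<'E'
from h import *
sc=[(490,578,116,233,3),(740,412,-116,233,3),(165,215,116,-233,3),(205,210,105,-168,51.5),(297,308,105,-20,51.5),(515,203,-105,-20,51.5),(410,120,-105,-168,51.5),(272,162,30,-190,51.5),(335,140,-30,-190,51.5),(668,335,-105,168,46.5),(327,343,105,20,46.5),(545,235,-105,20,46.5)]
sd=[(333,136,105,-168,51.5),(231,230,105,-20,51.5),(418,340,-105,-20,51.5),(523,240,-105,-168,51.5),(15,428,116,233,3),(228,592,-116,233,3),(568,240,-116,-233,3),(277,492,-105,168,46.5),(390,375,-105,20,46.5),(190,255,105,20,46.5)]
sc=np.array(sc,float);sd=np.array(sd,float)
sc[:,:2]=115+sc[:,:2]/3.3; sd[:,:2]=np.array([185,115])+sd[:,:2]/3.7
f=lambda b:np.r_[(proj('scene',w(b,sc[:,2:]/1e3))-sc[:,:2]).ravel(),(proj('side',w(b,sd[:,2:]/1e3))-sd[:,:2]).ravel()]
o=least_squares(f,[.6,-.1,0],loss='soft_l1');print(o.x,np.degrees(o.x[2]));print(f(o.x).reshape(-1,2).round(1).tolist())
b=o.x
def inb(p):
    c,s=np.cos(b[2]),np.sin(b[2]);d=p[:2]-b[:2];return (np.array([c*d[0]+s*d[1],-s*d[0]+c*d[1]])*1e3).round()
for nm,n,u,v,z in[('tape','scene',342,55,.048),('tape','side',600,165,.048),('ad','scene',97,165,.031),('ad','side',388,60,.031)]:
    uv=(115+u/3.3,115+v/3.3) if n=='scene' else (185+u/3.7,115+v/3.7)
    p=ray(n,uv,z);print(nm,p.round(3),inb(p))
for n,uv in(('scene',(315,295)),('side',(168,252))):
    p=ray(n,uv,.045);print('carton',p.round(3),inb(p))
for P in([0,-.179,.0485],[0,.179,.05],[0,0,.05]):print(P,w(b,P).round(4))
E
```

```text
[0.5533259  0.07148213 0.0642169 ] 3.6793570595553167
[[0.6, -0.4], [0.4, 1.2], [0.4, 0.8], [0.1, -0.7], [0.7, -0.4], [0.6, -1.3], [1.2, -1.3], [-0.5, -0.4], [-1.6, -1.6], [1.9, -1.2], [0.4, -0.6], [0.8, -2.0], [-1.0, -1.6], [-1.8, -2.9], [0.0, -0.0], [-1.2, -0.4], [-0.8, -0.6], [-0.3, -1.4], [-1.8, 0.0], [-1.6, -0.1], [-0.5, -0.4], [1.1, -1.6]]
tape [ 0.462 -0.23   0.048] [-110. -295.]
tape [ 0.463 -0.23   0.048] [-110. -295.]
ad [ 0.715 -0.222  0.031] [ 143. -303.]
ad [ 0.708 -0.221  0.031] [ 136. -302.]
carton [0.591 0.404 0.045] [ 59. 329.]
carton [0.611 0.415 0.045] [ 79. 339.]
[0, -0.179, 0.0485] [[ 0.5648 -0.1071  0.0485]]
[0, 0.179, 0.05] [[0.5418 0.2501 0.05  ]]
[0, 0, 0.05] [[0.5533 0.0715 0.05  ]]
```

```bash
python3 - <<'E'
import station
from station import *
print([n for n in dir(station) if not n.startswith('_')])
print(globals().get('hold_point_z'), get_state().keys())
import cv2
print(camera_model('wrist'))
cv2.imwrite('pics/w0.png',cv2.resize(grab_frame('wrist'),None,fx=1.5,fy=1.5))
E
```

```text
['Unreachable', 'camera_model', 'get_state', 'grab_frame', 'hold_point_z', 'job_done']
0.0188 dict_keys(['t', 'q', 'qd', 'joint_efforts', 'eef_pos', 'ee_rot', 'force', 'moment', 'gripper_force', 'width'])
{'fx': 297.3186396354542, 'fy': 297.3186396354542, 'cx': 253.40500594355592, 'cy': 185.69183766109032, 'xyz': array([ 0.23550698, -0.63702444,  0.38476271]), 'rotation': array([ 2.87493460e+00, -1.47452626e-03,  2.02781131e+00])}
```

View pics/w0.png

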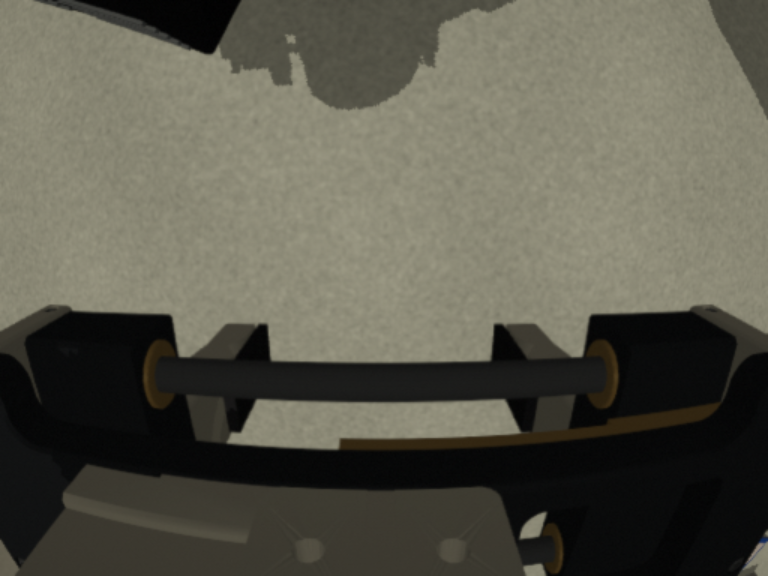

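The binder fits to about 3 mm: origin (0.553, 0.071), yaw 3.7°. The wrist view shows the open fingers over empty bench, with nothing in the way. I'll work out tilted-finger poses relative to the leaf's angle.

```bash
cat > g.py <<'E'
from h import *
B=[0.5533,0.0715,0.0642]; XC=0.007; AZ=np.radians(85)
def tool(th):
    z=np.array([np.sin(th)*np.cos(AZ),np.sin(th)*np.sin(AZ),-np.cos(th)])
    y=np.array([-np.sin(AZ),np.cos(AZ),0]); y=np.array([-np.sin(AZ+0),0,0]) if 0 else np.array([-np.sin(AZ),np.cos(AZ),0])
    return np.c_[np.cross(y,z),y,z]
def pose(psi,th,back=0,rc=.164,gap=0.,slip=.026):
    psi,th=np.radians([psi,th]); up=np.array([np.cos(th),np.sin(th)]); a=np.array([-np.sin(th),np.cos(th)])
    o=np.array([-np.cos(psi),np.sin(psi)]); m=np.array([-np.sin(psi),-np.cos(psi)])
    if np.pi/2-th>psi+1e-6: C=.19*o+.0015*m-slip*a-gap*up
    else: C=rc*o+(.0015+gap)*m
    T=C-.0095*up+back*a+[0,.05]
    P=w(B,[XC,T[0],T[1]])[0]
    d=tool(th)
    return P,R.from_matrix(d)
def diff(P0,R0,P,Q): return np.r_[(P-P0)/.25,(Q*R0.inv()).as_rotvec()/np.radians(30)].round(3)
def now():
    s=get_state(); return s,s['eef_pos'],R.from_euler('xyz',s['ee_rot'])
E
sed -i 's/^    y=.*/    y=np.array([-np.sin(AZ),np.cos(AZ),0]); x=np.cross(y,z)/' g.py
python3 - <<'E'
import re
t=open('g.py').read()
# closing axis is horizontal and normal to the pointing azimuth
t=t.replace("y=np.array([-np.sin(AZ),np.cos(AZ),0]); x=np.cross(y,z)","y=np.array([-np.sin(AZ),np.cos(AZ)*1.0,0])")
open('g.py','w').write(t)
E
python3 - <<'E'
from g import *
s,P0,R0=now()
m=tool(np.radians(40));print(m.round(2),np.linalg.det(m))
for bk,gp in((.15,.008),(0,.008),(0,0)):
    P,Q=pose(0,40,bk,gap=gp);print(P.round(3),diff(P0,R0,P,Q))
E
```

```text
[[-0.07 -1.    0.06]
 [-0.76  0.09  0.64]
 [-0.64  0.   -0.77]] 0.9999999999999999
[ 0.578 -0.211  0.132] [ 1.124  1.58  -0.374  1.147 -0.789  1.877]
[ 0.572 -0.114  0.017] [ 1.099  1.965 -0.834  1.147 -0.789  1.877]
[ 0.572 -0.108  0.022] [ 1.097  1.989 -0.814  1.147 -0.789  1.877]
```

{"name": "apply_moves", "arguments": {"steps": [{"translation": [0.06, 0.08, 0.01], "rotation": [0.06, -0.04, 0.1]}, {"translation": [0.12, 0.16, 0.02], "rotation": [0.12, -0.08, 0.2]}, {"translation": [0.18, 0.24, 0.03], "rotation": [0.18, -0.12, 0.3]}, {"translation": [0.24, 0.32, 0.04], "rotation": [0.24, -0.16, 0.4]}, {"translation": [0.3, 0.4, 0.05], "rotation": [0.3, -0.2, 0.5]}, {"translation": [0.36, 0.48, 0.06], "rotation": [0.36, -0.25, 0.6]}, {"translation": [0.42, 0.56, 0.07], "rotation": [0.42, -0.29, 0.7]}, {"translation": [0.48, 0.64, 0.08], "rotation": [0.48, -0.33, 0.8]}, {"translation": [0.54, 0.72, 0.09], "rotation": [0.54, -0.37, 0.9]}, {"translation": [0.6, 0.8, 0.1], "rotation": [0.57, -0.39, 0.94]}], "jaw": 1, "newtons": 10}}

```text
t: 0.98
eef_pos: [0.4481, -0.405, 0.251]
ee_rot: [3.043, 0.347, -2.202]
force: [0.3, -0.1, 0.5]
width: 0.0263
gripper_force: 0.0
```

```bash
python3 - <<'E'
from g import *
s,P0,R0=now();print(s['t'],P0,s['q'].round(2),s['width'])
P,Q=pose(0,40,.15,gap=.008);print(P.round(3),diff(P0,R0,P,Q))
E
```

```text
0.9833 [ 0.44809397 -0.40501885  0.25101588] [-0.65  0.34  0.13 -0.35 -1.48  0.09] 0.026322831498631755
[ 0.578 -0.211  0.132] [ 0.521  0.778 -0.475  0.575 -0.394  0.933]
```

{"name": "apply_moves", "arguments": {"steps": [{"translation": [0.07, 0.08, 0], "rotation": [0.06, -0.04, 0.1]}, {"translation": [0.14, 0.16, 0], "rotation": [0.12, -0.08, 0.2]}, {"translation": [0.21, 0.24, 0], "rotation": [0.18, -0.12, 0.3]}, {"translation": [0.28, 0.32, -0.04], "rotation": [0.24, -0.16, 0.4]}, {"translation": [0.35, 0.4, -0.1], "rotation": [0.3, -0.2, 0.5]}, {"translation": [0.42, 0.48, -0.16], "rotation": [0.36, -0.25, 0.6]}, {"translation": [0.48, 0.56, -0.24], "rotation": [0.42, -0.29, 0.7]}, {"translation": [0.52, 0.64, -0.32], "rotation": [0.48, -0.33, 0.8]}, {"translation": [0.52, 0.72, -0.4], "rotation": [0.54, -0.37, 0.9]}, {"translation": [0.52, 0.78, -0.47], "rotation": [0.575, -0.395, 0.935]}]}}

```text
t: 1.82
eef_pos: [0.5778, -0.2089, 0.1317]
ee_rot: [-3.142, 0.699, -1.657]
force: [-0.6, 0.1, -1.0]
width: 0.0008
gripper_force: 0.0
```

```bash
python3 - <<'E'
from g import *
import cv2
s,P0,R0=now();print(s['t'],P0,s['q'].round(2),s['width'],s['force'])
for bk in(.15,.05,0):
    P,Q=pose(0,40,bk,gap=.008);print(P.round(3),diff(P0,R0,P,Q))
f=grab_frame('wrist')
a=grab_frame('scene')[85:215,130:290]
cv2.imwrite('pics/m1.png',np.hstack([cv2.resize(f,(400,300)),cv2.resize(a,(369,300),interpolation=cv2.INTER_CUBIC)]))
E
```

```text
1.8167 [ 0.57779191 -0.20890095  0.13165219] [-0.47  0.56  0.16 -0.64 -1.49  0.54] 0.0007694425698346823 [-0.55938413  0.11887638 -1.03567699]
[ 0.578 -0.211  0.132] [ 0.003 -0.007  0.002 -0.003  0.    -0.003]
[ 0.574 -0.146  0.056] [-0.014  0.25  -0.304 -0.003  0.    -0.003]
[ 0.572 -0.114  0.017] [-0.022  0.378 -0.457 -0.003  0.    -0.003]
```

View pics/m1.png

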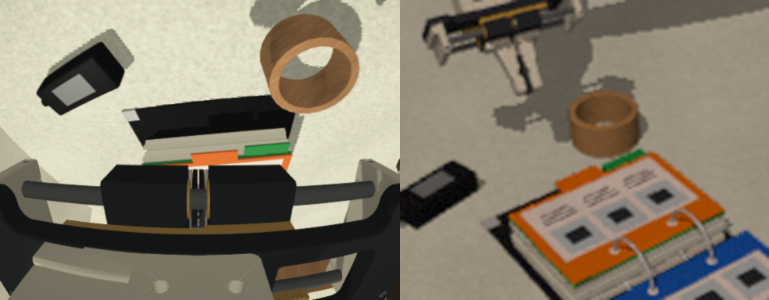

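The wrist view shows the orange tab at x≈192–240, y≈152 in the 400-wide picture, with the shut fingers just below it. The tape is at (310,65) and the adapter at (85,75). I'll check the predicted tab projection.

```bash
python3 - <<'E'
from g import *
c=camera_model('wrist');r=R.from_euler('xyz',c['rotation']).as_matrix()
for Pb in([.03,-.19,.05],[-.03,-.19,.05],[-.099,-.19,.045],[-.039,-.19,.045],[.116,-.233,.003],[-.116,-.233,.003]):
    p=r.T@(w(B,Pb)[0]-c['xyz']);t=np.arctan2(np.hypot(p[0],p[1]),p[2]);d=p[:2]/np.hypot(*p[:2])
    print(Pb,((np.array([c['cx'],c['cy']])+c['fx']*t*d)*400/512).round(1))
E
```

```text
[0.03, -0.19, 0.05] [189.8 155.3]
[-0.03, -0.19, 0.05] [237.3 151.1]
[-0.099, -0.19, 0.045] [289.8 142.9]
[-0.039, -0.19, 0.045] [244.  147.2]
[0.116, -0.233, 0.003] [121.2 113.4]
[-0.116, -0.233, 0.003] [299.5  94.8]
```

{"name": "apply_moves", "arguments": {"steps": [{"translation": [-0.01, 0.03, -0.04], "rotation": [0, 0, 0]}, {"translation": [-0.01, 0.06, -0.07], "rotation": [0, 0, 0]}, {"translation": [-0.015, 0.1, -0.12], "rotation": [0, 0, 0]}, {"translation": [-0.02, 0.14, -0.17], "rotation": [0, 0, 0]}, {"translation": [-0.02, 0.18, -0.22], "rotation": [0, 0, 0]}, {"translation": [-0.025, 0.22, -0.27], "rotation": [0, 0, 0]}, {"translation": [-0.025, 0.26, -0.32], "rotation": [0, 0, 0]}, {"translation": [-0.03, 0.29, -0.355], "rotation": [0, 0, 0]}, {"translation": [-0.03, 0.315, -0.38], "rotation": [0, 0, 0]}, {"translation": [-0.03, 0.315, -0.38], "rotation": [0, 0, 0]}]}}

```text
t: 2.75
eef_pos: [0.5697, -0.1308, 0.0385]
ee_rot: [3.142, 0.697, -1.66]
force: [0.3, 0.0, 0.5]
width: 0.0004
gripper_force: 0.0
```

```bash
python3 - <<'E'
from g import *
import cv2
s,P0,R0=now();print(s['t'],P0,s['force'])
P,Q=pose(0,40,0,gap=.008);print(P.round(3),diff(P0,R0,P,Q))
f=grab_frame('wrist')
a=grab_frame('scene')[105:205,150:290]
cv2.imwrite('pics/m2.png',np.hstack([cv2.resize(f[:300],(400,234)),cv2.resize(a,(400,234),interpolation=cv2.INTER_CUBIC)]))
E
```

```text
2.75 [ 0.56972754 -0.13082835  0.03848805] [0.29640083 0.00863821 0.45980294]
[ 0.572 -0.114  0.017] [ 0.01   0.066 -0.085  0.002 -0.     0.003]
```

View pics/m2.png

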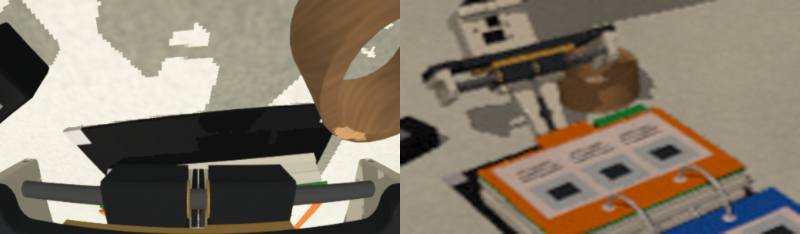

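The scene view shows the fingers going behind the tab at (555,120), with the gripper body just clear of the tape and no contact force. Next I'll do the last part of the insertion.

{"name": "apply_moves", "arguments": {"steps": [{"translation": [0, 0.01, -0.02], "rotation": [0, 0, 0]}, {"translation": [0, 0.025, -0.035], "rotation": [0, 0, 0]}, {"translation": [0, 0.04, -0.055], "rotation": [0, 0, 0]}, {"translation": [0, 0.055, -0.07], "rotation": [0, 0, 0]}, {"translation": [0, 0.066, -0.08], "rotation": [0, 0, 0]}, {"translation": [0, 0.066, -0.08], "rotation": [0, 0, 0]}, {"translation": [0, 0.066, -0.07], "rotation": [0, 0, 0]}, {"translation": [0, 0.066, -0.06], "rotation": [0, 0, 0]}, {"translation": [0, 0.066, -0.05], "rotation": [0, 0, 0]}, {"translation": [0, 0.066, -0.04], "rotation": [0, 0, 0]}]}}

```text
t: 3.68
eef_pos: [0.5703, -0.1158, 0.0295]
ee_rot: [-3.14, 0.696, -1.659]
force: [-0.3, -0.9, -0.9]
width: 0.0003
gripper_force: 0.3
```

```bash
cat > arc.py <<'E'
# rows for a sweep of the leaf angle: arc.py psi0 psi1
import sys
from g import *
s,P0,R0=now();print(s['t'],P0.round(4),s['force'].round(1))
a,b=map(float,sys.argv[1:3])
for p in np.linspace(a,b,11)[1:]:
    th=np.interp(p,[0,50,110],[40,40,0]); P,Q=pose(p,th); P[0]-=.002
    print(int(p),P.round(3),diff(P0,R0,P,Q).tolist())
E
python3 arc.py 0 24
```

```text
3.6833 [ 0.5703 -0.1158  0.0295] [-0.3 -0.9 -0.9]
2 [ 0.57  -0.108  0.03 ] [-0.002, 0.031, 0.004, 0.004, 0.002, 0.004]
4 [ 0.57  -0.108  0.038] [-0.002, 0.032, 0.035, 0.004, 0.002, 0.004]
7 [ 0.57  -0.107  0.046] [-0.002, 0.036, 0.067, 0.004, 0.002, 0.004]
9 [ 0.57  -0.106  0.054] [-0.002, 0.04, 0.099, 0.004, 0.002, 0.004]
12 [ 0.57  -0.104  0.062] [-0.003, 0.046, 0.13, 0.004, 0.002, 0.004]
14 [ 0.57  -0.103  0.07 ] [-0.003, 0.053, 0.161, 0.004, 0.002, 0.004]
16 [ 0.569 -0.101  0.077] [-0.004, 0.061, 0.192, 0.004, 0.002, 0.004]
19 [ 0.569 -0.098  0.085] [-0.004, 0.07, 0.222, 0.004, 0.002, 0.004]
21 [ 0.569 -0.095  0.093] [-0.005, 0.081, 0.252, 0.004, 0.002, 0.004]
24 [ 0.569 -0.092  0.1  ] [-0.006, 0.093, 0.281, 0.004, 0.002, 0.004]
```

```bash
sed -i 's/rc=.164/rc=.170/;s/slip=.026/slip=.020/' g.py; python3 arc.py 0 20
```

```text
3.6833 [ 0.5703 -0.1158  0.0295] [-0.3 -0.9 -0.9]
2 [ 0.57  -0.112  0.034] [-0.001, 0.015, 0.017, 0.004, 0.002, 0.004]
4 [ 0.57  -0.112  0.04 ] [-0.001, 0.016, 0.043, 0.004, 0.002, 0.004]
6 [ 0.57  -0.111  0.047] [-0.001, 0.018, 0.07, 0.004, 0.002, 0.004]
8 [ 0.57  -0.11   0.054] [-0.001, 0.021, 0.096, 0.004, 0.002, 0.004]
10 [ 0.57  -0.109  0.06 ] [-0.001, 0.025, 0.122, 0.004, 0.002, 0.004]
12 [ 0.57  -0.108  0.067] [-0.002, 0.03, 0.148, 0.004, 0.002, 0.004]
14 [ 0.57  -0.107  0.073] [-0.002, 0.036, 0.174, 0.004, 0.002, 0.004]
16 [ 0.57  -0.105  0.08 ] [-0.003, 0.043, 0.2, 0.004, 0.002, 0.004]
18 [ 0.57  -0.103  0.086] [-0.003, 0.05, 0.225, 0.004, 0.002, 0.004]
20 [ 0.569 -0.101  0.092] [-0.004, 0.059, 0.25, 0.004, 0.002, 0.004]
```

{"name": "apply_moves", "arguments": {"steps": [{"translation": [0, 0, -0.025], "rotation": [0, 0, 0]}, {"translation": [0, 0.015, -0.03], "rotation": [0, 0, 0]}, {"translation": [0, 0.015, -0.015], "rotation": [0, 0, 0]}, {"translation": [0, 0.015, 0], "rotation": [0, 0, 0]}, {"translation": [0, 0.015, 0.017], "rotation": [0, 0, 0]}, {"translation": [0, 0.016, 0.035], "rotation": [0, 0, 0]}, {"translation": [0, 0.017, 0.055], "rotation": [0, 0, 0]}, {"translation": [0, 0.018, 0.075], "rotation": [0, 0, 0]}, {"translation": [0, 0.021, 0.096], "rotation": [0, 0, 0]}, {"translation": [0, 0.025, 0.122], "rotation": [0, 0, 0]}]}}

```text
t: 4.52
eef_pos: [0.5701, -0.1092, 0.0599]
ee_rot: [-3.141, 0.697, -1.66]
force: [0.7, -3.1, -0.4]
width: 0.0005
gripper_force: 1.3
```

```bash
python3 arc.py 10 34; python3 - <<'E'
from station import *
import cv2
a=grab_frame('scene')[85:235,130:310];b=grab_frame('side')[115:265,205:385]
cv2.imwrite('pics/m3.png',cv2.resize(cv2.hconcat([a,b]),(792,330),interpolation=cv2.INTER_CUBIC))
E
```

```text
4.5167 [ 0.5701 -0.1092  0.0599] [ 0.7 -3.1 -0.4]
12 [ 0.57  -0.108  0.068] [-0.001, 0.005, 0.032, 0.003, 0.001, 0.004]
14 [ 0.57  -0.106  0.076] [-0.001, 0.012, 0.063, 0.003, 0.001, 0.004]
17 [ 0.57  -0.104  0.083] [-0.002, 0.02, 0.094, 0.003, 0.001, 0.004]
19 [ 0.569 -0.102  0.091] [-0.003, 0.03, 0.124, 0.003, 0.001, 0.004]
22 [ 0.569 -0.099  0.098] [-0.003, 0.041, 0.154, 0.003, 0.001, 0.004]
24 [ 0.569 -0.096  0.106] [-0.004, 0.054, 0.183, 0.003, 0.001, 0.004]
26 [ 0.569 -0.092  0.113] [-0.005, 0.067, 0.212, 0.003, 0.001, 0.004]
29 [ 0.569 -0.089  0.12 ] [-0.006, 0.082, 0.24, 0.003, 0.001, 0.004]
31 [ 0.568 -0.085  0.127] [-0.007, 0.098, 0.268, 0.003, 0.001, 0.004]
34 [ 0.568 -0.081  0.134] [-0.008, 0.115, 0.295, 0.003, 0.001, 0.004]
```

View pics/m3.png

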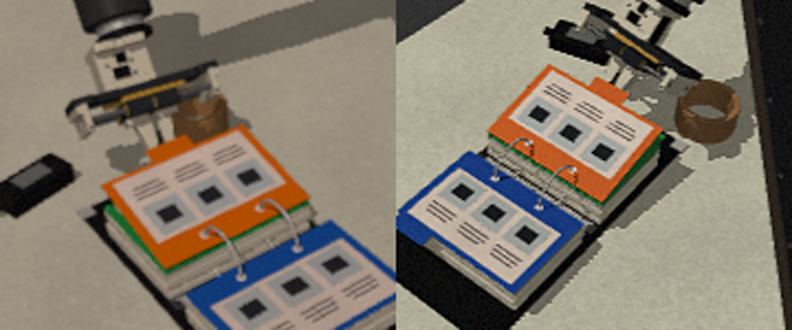

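The pictures show the orange divider lifting on the fingertips (tab at (170,148) left, (610,90) right), while green stays flat underneath. I'll carry on along the arc.

{"name": "apply_moves", "arguments": {"steps": [{"translation": [0, 0.005, 0.032], "rotation": [0, 0, 0]}, {"translation": [0, 0.012, 0.063], "rotation": [0, 0, 0]}, {"translation": [0, 0.02, 0.094], "rotation": [0, 0, 0]}, {"translation": [0, 0.03, 0.124], "rotation": [0, 0, 0]}, {"translation": [0, 0.041, 0.154], "rotation": [0, 0, 0]}, {"translation": [-0.004, 0.054, 0.183], "rotation": [0, 0, 0]}, {"translation": [-0.005, 0.067, 0.212], "rotation": [0, 0, 0]}, {"translation": [-0.006, 0.082, 0.24], "rotation": [0, 0, 0]}, {"translation": [-0.007, 0.098, 0.268], "rotation": [0, 0, 0]}, {"translation": [-0.008, 0.115, 0.295], "rotation": [0, 0, 0]}]}}

```text
t: 5.45
eef_pos: [0.5681, -0.0801, 0.134]
ee_rot: [-3.14, 0.696, -1.659]
force: [0.2, -0.7, -1.2]
width: 0.0001
gripper_force: 0.4
```

```bash
python3 arc.py 34 60
```

```text
5.45 [ 0.5681 -0.0801  0.134 ] [ 0.2 -0.7 -1.2]
36 [ 0.568 -0.076  0.141] [-0.001, 0.018, 0.026, 0.003, 0.002, 0.004]
39 [ 0.567 -0.07   0.147] [-0.003, 0.039, 0.054, 0.003, 0.002, 0.004]
41 [ 0.567 -0.065  0.154] [-0.004, 0.061, 0.08, 0.003, 0.002, 0.004]
44 [ 0.567 -0.059  0.16 ] [-0.006, 0.084, 0.106, 0.003, 0.002, 0.004]
47 [ 0.566 -0.053  0.167] [-0.007, 0.109, 0.13, 0.003, 0.002, 0.004]
49 [ 0.566 -0.047  0.172] [-0.009, 0.134, 0.153, 0.003, 0.002, 0.004]
52 [ 0.566 -0.041  0.177] [-0.01, 0.158, 0.174, -0.045, 0.006, 0.004]
54 [ 0.565 -0.035  0.182] [-0.012, 0.182, 0.193, -0.103, 0.011, 0.004]
57 [ 0.565 -0.028  0.187] [-0.013, 0.206, 0.212, -0.16, 0.016, 0.004]
60 [ 0.564 -0.022  0.191] [-0.015, 0.232, 0.229, -0.218, 0.021, 0.004]
```

{"name": "apply_moves", "arguments": {"steps": [{"translation": [0, 0.018, 0.026], "rotation": [0, 0, 0]}, {"translation": [-0.003, 0.039, 0.054], "rotation": [0, 0, 0]}, {"translation": [-0.004, 0.061, 0.08], "rotation": [0, 0, 0]}, {"translation": [-0.006, 0.084, 0.106], "rotation": [0, 0, 0]}, {"translation": [-0.007, 0.109, 0.13], "rotation": [0, 0, 0]}, {"translation": [-0.009, 0.134, 0.153], "rotation": [0, 0, 0]}, {"translation": [-0.01, 0.158, 0.174], "rotation": [-0.045, 0.005, 0]}, {"translation": [-0.012, 0.182, 0.193], "rotation": [-0.1, 0.01, 0]}, {"translation": [-0.013, 0.206, 0.212], "rotation": [-0.16, 0.015, 0]}, {"translation": [-0.015, 0.232, 0.229], "rotation": [-0.22, 0.02, 0]}]}}

```text
t: 6.28
eef_pos: [0.5644, -0.0221, 0.1911]
ee_rot: [-3.14, 0.579, -1.66]
force: [0.0, -0.3, -0.5]
width: 0.0008
gripper_force: 0.3
```

```bash
python3 arc.py 60 86
```

```text
6.2833 [ 0.5644 -0.0221  0.1911] [ 0.  -0.3 -0.5]
62 [ 0.564 -0.016  0.195] [-0.002, 0.026, 0.017, -0.053, 0.007, 0.004]
65 [ 0.563 -0.009  0.199] [-0.004, 0.053, 0.031, -0.11, 0.012, 0.004]
67 [ 0.563 -0.002  0.202] [-0.006, 0.081, 0.045, -0.168, 0.017, 0.004]
70 [0.563 0.005 0.205] [-0.007, 0.109, 0.057, -0.225, 0.022, 0.004]
73 [0.562 0.012 0.208] [-0.009, 0.138, 0.068, -0.283, 0.027, 0.004]
75 [0.562 0.02  0.211] [-0.011, 0.167, 0.078, -0.34, 0.032, 0.004]
78 [0.561 0.027 0.213] [-0.013, 0.196, 0.086, -0.398, 0.037, 0.004]
80 [0.561 0.034 0.214] [-0.015, 0.226, 0.093, -0.456, 0.042, 0.004]
83 [0.56  0.042 0.216] [-0.017, 0.256, 0.099, -0.513, 0.047, 0.004]
86 [0.56  0.05  0.217] [-0.019, 0.287, 0.103, -0.571, 0.052, 0.004]
```

{"name": "apply_moves", "arguments": {"steps": [{"translation": [-0.002, 0.026, 0.017], "rotation": [-0.05, 0.005, 0]}, {"translation": [-0.004, 0.053, 0.031], "rotation": [-0.11, 0.01, 0]}, {"translation": [-0.006, 0.081, 0.045], "rotation": [-0.17, 0.017, 0]}, {"translation": [-0.007, 0.109, 0.057], "rotation": [-0.225, 0.022, 0]}, {"translation": [-0.009, 0.138, 0.068], "rotation": [-0.28, 0.027, 0]}, {"translation": [-0.011, 0.167, 0.078], "rotation": [-0.34, 0.032, 0]}, {"translation": [-0.013, 0.196, 0.086], "rotation": [-0.4, 0.037, 0]}, {"translation": [-0.015, 0.226, 0.093], "rotation": [-0.455, 0.042, 0]}, {"translation": [-0.017, 0.256, 0.099], "rotation": [-0.51, 0.047, 0]}, {"translation": [-0.019, 0.287, 0.103], "rotation": [-0.57, 0.052, 0]}]}}

```text
t: 7.12
eef_pos: [0.5595, 0.0499, 0.217]
ee_rot: [-3.141, 0.28, -1.66]
force: [-0.2, -0.3, -0.1]
width: 0.0004
gripper_force: 0.2
```

```bash
python3 arc.py 86 110; python3 - <<'E'
from station import *
import cv2
a=grab_frame('scene')[45:235,130:350];b=grab_frame('side')[75:265,185:405]
cv2.imwrite('pics/m4.png',cv2.resize(cv2.hconcat([a,b]),(792,342),interpolation=cv2.INTER_CUBIC))
E
```

```text
7.1167 [0.5595 0.0499 0.217 ] [-0.2 -0.3 -0.1]
88 [0.559 0.057 0.218] [-0.001, 0.026, 0.002, -0.055, 0.007, 0.003]
90 [0.559 0.064 0.218] [-0.003, 0.055, 0.004, -0.108, 0.011, 0.003]
93 [0.558 0.071 0.218] [-0.005, 0.083, 0.004, -0.161, 0.016, 0.003]
95 [0.558 0.078 0.218] [-0.006, 0.111, 0.003, -0.214, 0.021, 0.003]
98 [0.557 0.085 0.217] [-0.008, 0.139, 0.001, -0.267, 0.026, 0.003]
100 [0.557 0.092 0.216] [-0.01, 0.167, -0.002, -0.32, 0.03, 0.003]
102 [0.557 0.099 0.215] [-0.012, 0.195, -0.007, -0.373, 0.035, 0.003]
105 [0.556 0.106 0.214] [-0.014, 0.222, -0.012, -0.426, 0.04, 0.003]
107 [0.556 0.112 0.212] [-0.015, 0.25, -0.019, -0.48, 0.044, 0.003]
110 [0.555 0.119 0.21 ] [-0.017, 0.277, -0.027, -0.533, 0.049, 0.003]
```

View pics/m4.png

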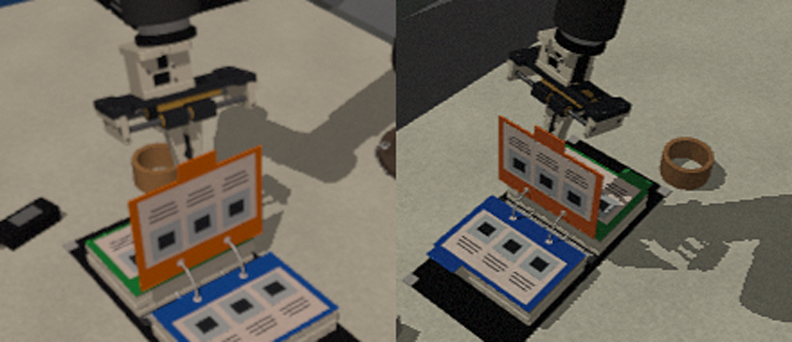

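Both views show the orange divider almost upright on the fingertips, with green flat on the right and blue flat on the left.

{"name": "apply_moves", "arguments": {"steps": [{"translation": [-0.001, 0.026, 0.002], "rotation": [-0.055, 0.007, 0]}, {"translation": [-0.003, 0.055, 0.004], "rotation": [-0.11, 0.011, 0]}, {"translation": [-0.005, 0.083, 0.004], "rotation": [-0.16, 0.016, 0]}, {"translation": [-0.006, 0.111, 0.003], "rotation": [-0.21, 0.021, 0]}, {"translation": [-0.008, 0.139, 0.001], "rotation": [-0.27, 0.026, 0]}, {"translation": [-0.01, 0.167, -0.002], "rotation": [-0.32, 0.03, 0]}, {"translation": [-0.012, 0.195, -0.007], "rotation": [-0.37, 0.035, 0]}, {"translation": [-0.014, 0.222, -0.012], "rotation": [-0.43, 0.04, 0]}, {"translation": [-0.015, 0.25, -0.019], "rotation": [-0.48, 0.044, 0]}, {"translation": [-0.017, 0.277, -0.027], "rotation": [-0.53, 0.049, 0]}]}}

```text
t: 8.05
eef_pos: [0.5551, 0.1186, 0.2096]
ee_rot: [3.141, 0.002, -1.66]
force: [-0.3, -0.9, -0.5]
width: 0.0006
gripper_force: 0.1
```

```bash
python3 arc.py 110 134
```

```text
8.05 [0.5551 0.1186 0.2096] [-0.3 -0.9 -0.5]
112 [0.555 0.126 0.208] [-0.001, 0.028, -0.008, -0.004, -0.002, 0.004]
114 [0.554 0.132 0.205] [-0.003, 0.055, -0.019, -0.004, -0.002, 0.004]
117 [0.554 0.139 0.202] [-0.005, 0.08, -0.031, -0.004, -0.002, 0.004]
119 [0.554 0.145 0.199] [-0.006, 0.105, -0.044, -0.004, -0.002, 0.004]
122 [0.553 0.151 0.195] [-0.008, 0.13, -0.059, -0.004, -0.002, 0.004]
124 [0.553 0.157 0.191] [-0.009, 0.154, -0.074, -0.004, -0.002, 0.004]
126 [0.552 0.163 0.187] [-0.011, 0.177, -0.09, -0.004, -0.002, 0.004]
129 [0.552 0.169 0.183] [-0.012, 0.2, -0.108, -0.004, -0.002, 0.004]
131 [0.552 0.174 0.178] [-0.014, 0.221, -0.126, -0.004, -0.002, 0.004]
134 [0.551 0.179 0.173] [-0.015, 0.243, -0.145, -0.004, -0.002, 0.004]
```

{"name": "apply_moves", "arguments": {"steps": [{"translation": [0, 0.028, -0.008], "rotation": [0, 0, 0]}, {"translation": [-0.003, 0.055, -0.019], "rotation": [0, 0, 0]}, {"translation": [-0.005, 0.08, -0.031], "rotation": [0, 0, 0]}, {"translation": [-0.006, 0.105, -0.044], "rotation": [0, 0, 0]}, {"translation": [-0.008, 0.13, -0.059], "rotation": [0, 0, 0]}, {"translation": [-0.009, 0.154, -0.074], "rotation": [0, 0, 0]}, {"translation": [-0.011, 0.177, -0.09], "rotation": [0, 0, 0]}, {"translation": [-0.012, 0.2, -0.108], "rotation": [0, 0, 0]}, {"translation": [-0.014, 0.221, -0.126], "rotation": [0, 0, 0]}, {"translation": [-0.015, 0.243, -0.145], "rotation": [0, 0, 0]}]}}

```text
t: 8.88
eef_pos: [0.5516, 0.1797, 0.1728]
ee_rot: [3.141, 0.002, -1.66]
force: [0.1, -0.5, -0.2]
width: 0.0002
gripper_force: 0.0
```

```bash
python3 arc.py 134 156;python3 arc.py 156 180
```

```text
8.8833 [0.5516 0.1797 0.1728] [ 0.1 -0.5 -0.2]
136 [0.551 0.184 0.169] [-0.002, 0.017, -0.016, -0.005, -0.001, 0.003]
138 [0.551 0.188 0.164] [-0.003, 0.034, -0.035, -0.005, -0.001, 0.003]
140 [0.551 0.193 0.159] [-0.004, 0.052, -0.055, -0.005, -0.001, 0.003]
142 [0.55  0.197 0.154] [-0.005, 0.068, -0.075, -0.005, -0.001, 0.003]
145 [0.55  0.201 0.149] [-0.006, 0.083, -0.096, -0.005, -0.001, 0.003]
147 [0.55  0.204 0.143] [-0.007, 0.098, -0.118, -0.005, -0.001, 0.003]
149 [0.55  0.208 0.138] [-0.008, 0.112, -0.14, -0.005, -0.001, 0.003]
151 [0.549 0.211 0.132] [-0.009, 0.125, -0.163, -0.005, -0.001, 0.003]
153 [0.549 0.214 0.126] [-0.01, 0.137, -0.186, -0.005, -0.001, 0.003]
156 [0.549 0.217 0.121] [-0.011, 0.149, -0.209, -0.005, -0.001, 0.003]
8.8833 [0.5516 0.1797 0.1728] [ 0.1 -0.5 -0.2]
158 [0.549 0.22  0.114] [-0.011, 0.16, -0.235, -0.005, -0.001, 0.003]
160 [0.549 0.222 0.107] [-0.012, 0.17, -0.262, -0.005, -0.001, 0.003]
163 [0.548 0.224 0.101] [-0.013, 0.179, -0.289, -0.005, -0.001, 0.003]
165 [0.548 0.226 0.094] [-0.013, 0.187, -0.316, -0.005, -0.001, 0.003]
168 [0.548 0.228 0.087] [-0.013, 0.194, -0.344, -0.005, -0.001, 0.003]
170 [0.548 0.229 0.08 ] [-0.014, 0.199, -0.372, -0.005, -0.001, 0.003]
172 [0.548 0.231 0.073] [-0.014, 0.204, -0.4, -0.005, -0.001, 0.003]
175 [0.548 0.231 0.066] [-0.014, 0.207, -0.428, -0.005, -0.001, 0.003]
177 [0.548 0.232 0.059] [-0.014, 0.209, -0.457, -0.005, -0.001, 0.003]
180 [0.548 0.232 0.052] [-0.015, 0.21, -0.485, -0.005, -0.001, 0.003]
```

{"name": "apply_moves", "arguments": {"steps": [{"translation": [0, 0.017, -0.016], "rotation": [0, 0, 0]}, {"translation": [0, 0.034, -0.035], "rotation": [0, 0, 0]}, {"translation": [-0.004, 0.052, -0.055], "rotation": [0, 0, 0]}, {"translation": [-0.005, 0.068, -0.075], "rotation": [0, 0, 0]}, {"translation": [-0.006, 0.083, -0.096], "rotation": [0, 0, 0]}, {"translation": [-0.007, 0.098, -0.118], "rotation": [0, 0, 0]}, {"translation": [-0.008, 0.112, -0.14], "rotation": [0, 0, 0]}, {"translation": [-0.009, 0.125, -0.163], "rotation": [0, 0, 0]}, {"translation": [-0.01, 0.137, -0.186], "rotation": [0, 0, 0]}, {"translation": [-0.011, 0.145, -0.209], "rotation": [0, 0, 0]}]}}

```text
t: 9.72
eef_pos: [0.5489, 0.2158, 0.1204]
ee_rot: [3.141, 0.002, -1.66]
force: [0.4, -0.3, -0.2]
width: 0.0003
gripper_force: 0.0
```

{"name": "apply_moves", "arguments": {"steps": [{"translation": [0, 0.007, -0.024], "rotation": [0, 0, 0]}, {"translation": [0, 0.014, -0.048], "rotation": [0, 0, 0]}, {"translation": [0, 0.02, -0.074], "rotation": [0, 0, 0]}, {"translation": [0, 0.026, -0.1], "rotation": [0, 0, 0]}, {"translation": [0, 0.03, -0.126], "rotation": [0, 0, 0]}, {"translation": [0, 0.034, -0.152], "rotation": [0, 0, 0]}, {"translation": [0, 0.036, -0.178], "rotation": [0, 0, 0]}, {"translation": [0, 0.038, -0.204], "rotation": [0, 0, 0]}, {"translation": [0, 0.038, -0.228], "rotation": [0, 0, 0]}, {"translation": [0, 0.038, -0.248], "rotation": [0, 0, 0]}]}}

```text
t: 10.55
eef_pos: [0.5488, 0.2249, 0.0583]
ee_rot: [3.141, 0.002, -1.66]
force: [-1.1, -0.3, 0.3]
width: 0.0009
gripper_force: 0.0
```

```bash
python3 - <<'E'
from g import *
import cv2
s,P0,R0=now();print(s['t'],P0,s['force'])
E
```

```text
10.55 [0.54880627 0.2248651  0.05827419] [-1.07709611 -0.29117921  0.30437606]
```

Now I'll press down gently in small steps until the force shows contact.

{"name": "apply_moves", "arguments": {"steps": [{"translation": [0, 0, -0.004], "rotation": [0, 0, 0]}, {"translation": [0, 0, -0.008], "rotation": [0, 0, 0]}, {"translation": [0, 0, -0.012], "rotation": [0, 0, 0]}, {"translation": [0, 0, -0.016], "rotation": [0, 0, 0]}, {"translation": [0, 0, -0.02], "rotation": [0, 0, 0]}, {"translation": [0, 0, -0.022], "rotation": [0, 0, 0]}, {"translation": [0, 0, -0.024], "rotation": [0, 0, 0]}, {"translation": [0, 0, -0.026], "rotation": [0, 0, 0]}, {"translation": [0, 0, -0.026], "rotation": [0, 0, 0]}, {"translation": [0, 0, -0.026], "rotation": [0, 0, 0]}]}}

```text
t: 11.38
eef_pos: [0.549, 0.225, 0.0526]
ee_rot: [3.141, 0.002, -1.66]
force: [-0.1, -0.4, -0.2]
width: 0.0004
gripper_force: 0.0
```

{"name": "apply_moves", "arguments": {"steps": [{"translation": [0, 0, -0.001], "rotation": [0, 0, 0]}, {"translation": [0, 0, -0.002], "rotation": [0, 0, 0]}, {"translation": [0, 0, -0.003], "rotation": [0, 0, 0]}, {"translation": [0, 0, -0.004], "rotation": [0, 0, 0]}, {"translation": [0, 0, -0.005], "rotation": [0, 0, 0]}, {"translation": [0, 0, -0.006], "rotation": [0, 0, 0]}, {"translation": [0, 0, -0.006], "rotation": [0, 0, 0]}, {"translation": [0, 0, -0.006], "rotation": [0, 0, 0]}, {"translation": [0, 0, -0.006], "rotation": [0, 0, 0]}, {"translation": [0, 0, -0.006], "rotation": [0, 0, 0]}]}}

```text
t: 12.22
eef_pos: [0.549, 0.225, 0.0517]
ee_rot: [3.141, 0.002, -1.66]
force: [-2.7, -0.4, 7.3]
width: 0.0004
gripper_force: 3.3
```

Firm contact at z = 51.7 mm with 7 N, which matches a flat divider. Now I'll lift away.

{"name": "apply_moves", "arguments": {"steps": [{"translation": [0, 0, 0.004], "rotation": [0, 0, 0]}, {"translation": [0, 0, 0.015], "rotation": [0, 0, 0]}, {"translation": [0, 0, 0.04], "rotation": [0, 0, 0]}, {"translation": [0, 0, 0.08], "rotation": [0, 0, 0]}, {"translation": [0, 0, 0.14], "rotation": [0, 0, 0]}, {"translation": [0, 0, 0.22], "rotation": [0, 0, 0]}, {"translation": [0, 0, 0.32], "rotation": [0, 0, 0]}, {"translation": [0, 0, 0.42], "rotation": [0, 0, 0]}, {"translation": [0, 0, 0.52], "rotation": [0, 0, 0]}, {"translation": [0, 0, 0.6], "rotation": [0, 0, 0]}]}}

```text
t: 13.05
eef_pos: [0.5494, 0.2251, 0.2043]
ee_rot: [-3.14, 0.004, -1.66]
force: [0.6, 0.8, -0.4]
width: 0.0005
gripper_force: 0.0
```

```bash
python3 - <<'E'
from g import *
import cv2
s,P0,R0=now();print(s['t'],P0,s['force'])
a=grab_frame('scene')[105:345,120:360];b=grab_frame('side')[95:335,145:385]
cv2.imwrite('pics/m5.png',cv2.resize(cv2.hconcat([a,b]),(800,400),interpolation=cv2.INTER_CUBIC))
E
```

```text
13.05 [0.54939093 0.22513228 0.20431019] [ 0.64733482  0.78947758 -0.4182751 ]
```

View pics/m5.png

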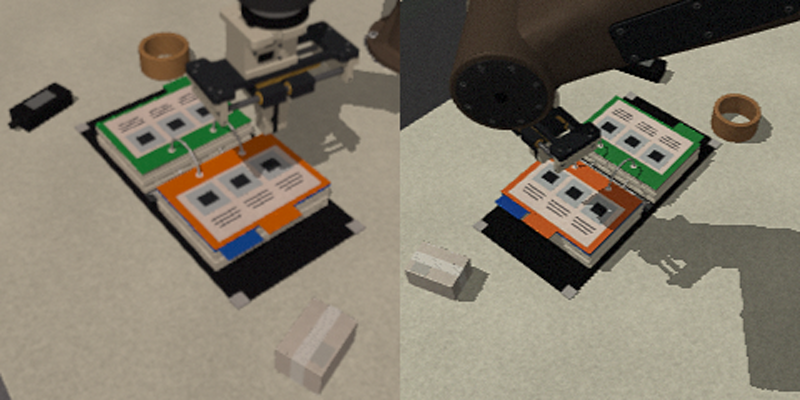

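The orange divider lies flat on the left pile over blue (tab at (285,232) left). Green is flat on the right, and the tape, adapter and carton stand where they were. The hand is 150 mm clear, so I'm handing in.

```bash
python3 -c "
from station import *
print(job_done())"
```

```text
the job is handed in; nothing more can be done
None
```

The orange divider was turned over the rings and pressed flat on the left-hand pile at about 7 N. Green and blue stayed down, the tape, adapter and carton look undisturbed, the hand is about 150 mm clear, and the job was handed in at about 13 s.

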